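# Demagnetise the T-handle socket spanner

### The arm

A 6-joint arm with a two-finger parallel gripper is mounted at the origin on the work surface. World frame = base frame: x ahead of the robot, y to its left, z up, the work surface at z = 0. Lengths are in m, angles in degrees, forces in N, time in s.
With the tool pointing down it reaches from about 0.325 to 0.9 m from the base axis. Payload 6.1 kg.
Tool frame: the origin (TCP) lies at the centre of the arm's flange, where the gripper is bolted on; the fingertips stand 182 mm ahead of it and the grasp point (between the pads) lies 164 mm ahead of it; z points along the fingers, y is the direction in which the jaws open and shut (so a half turn about z gives the same grasp; the last joint's range is limited). The gripper opens to 87 mm and grips with 3 to 60 N. Pads are 19 mm wide; open, the fingers measure 117 mm over their backs; the gripper's body (75 mm by 190 mm) begins 51 mm behind the grasp point.
Start: joints at [62.504, 12.628, 87.462, -0, 79.91, -7.225], TCP at [0.217, 0.586, 0.405] pointing down, gripper open.
Joint ranges: [-170.65, 170.65], [-52.31, 119.04], [5.05, 147.46], [-71.25, 251.25], [11.57, 151.72], [-153.62, 153.62]. Speed limits (degrees/s): [147.25, 147.25, 172.46, 180, 180, 180].

### API

Orientations are given as [roll, pitch, yaw] about the fixed x, y, z axes, in that order (R = Rz(yaw) Ry(pitch) Rx(roll)).
In Python, from cell import robot gives the robot as it stands.
- The arm moves only by the tool step_arm, never from a script. Its arguments are lists of equal length, an entry for each row: "xyz": the shift along the tool's x, y, z in m, a list of three; "spin": the turn about the tool's z in degrees. In form: {"xyz": [[x, y, z], ...], "spin": [spin, ...]}. A call has 1 to 8 rows; each row is the pose to reach, as a shift and turn from the pose measured when the call began, along the tool's axes at that moment; what a row does not reach only later rows make up. A row lasts 1/10 s, in which the tool goes at most 50 mm and 8.59 degrees, less where a joint would pass 70% of its speed; a pose out of reach is approached as far as the arm can. A call with a gripper value outside its range is refused whole. "claw" is the opening in per cent of the stroke, from 0 (shut) to 100 (fully open), set as the call begins (left out, the last holds). The fingers move at their own pace and stop on an object; "squeeze" is the grip in N (left out, the last holds). Time passes only in rows, so rows that repeat a pose let the fingers close. It gives the time, the measured TCP pose, the force and the opening at its end, in the units of the state.
- robot.read_state(): the state, without advancing time (a new reading comes with each control period).
- robot.get_image(name): name is "side" or "top"; returns the picture (420x560x3 uint8, blue, green, red); there is no depth.
- robot.camera_info(name): a dict with "camera_matrix" (3x3 intrinsics, pixels), "xyz" and "orientation" of the camera in the world. Camera axes: x right, y down, z forward; pixel columns grow to the right and rows downward; lengths in m; the calibration is good to about 2 mm. A picture is of the moment at which its call begins. camera_info takes no time and is no camera call.
- robot.sign_off(): hands the job in, once; it reports no verdict.
The state is a dict: "t": time; "joint_positions": joint angles; "dq": joint speeds; "joint_torque": joint torques, N m; "eef_pos": TCP position; "eef_rot": TCP orientation; "force": force on the tool from outside, world axes, zero at the start; "torque": the same for the moment, N m; "grip_width": finger opening in m.
Only numpy, scipy, OpenCV 4.12 (cv2) and the standard library are available. Lean on these libraries where they do the work, as an engineer would, in place of code of your own. Each camera call takes 0.05 s, during which the arm holds its last target. There are 200 camera calls.

### The job

The socket spanner has become magnetic and picks up bolts. Turn the demagnetiser's selector to its three-pip mark so that it clicks in, then take the T-handle socket spanner from the rack, dip its socket upright into the well until the whole socket is below the rim, without striking or pressing on the box, hold it there for about a second, and hang it back in the same place on the rack. Leave the hex key and everything else on the bench as they are, and leave the selector on three pips.

Things in the scene. Friction and masses are not known exactly. Their poses are not given: they have to be found in the camera images.
- demag: the demagnetiser: dark steel box fixed to the bench, 150 (x) x 240 (y) x 70 mm tall; origin: centre of underside. On top: selector at (22, 50) mm and open well at (0, -68) mm in its own x, y. Marks of one, two, three and four raised pips, in radial rows 43 to 76 mm from the selector's axis, lie on the selector's -x side, clockwise from one to four seen from above
- selector (a joint): selector angle, rad, -1.2 to 1.2, growing clockwise seen from above; 0 = pointer along the box's -x. It clicks into four detents, at the marks: -1.05 (one pip), -0.35 (two), 0.35 (three), 1.05 (four). Passing a detent takes about 0.1 N m; it may start balanced between two
- selector_axis (a point): point on the selector's vertical turning axis, 29 mm above the box's top, a good height to grip its bar. The bar lies along this point's x, pointed end with white line at -x; it is 15 mm thick, 11 to 45 mm above the box's top, from 24 mm on the +x side to 32 mm on the -x side, then a thinner nose to 41 mm. Under it is a disc 48 mm diameter, 12 mm high
- well_mouth (a point): centre of the mouth of the open well, level with the box's top (70 mm above the bench); round, 58 mm inner diameter, 55 mm deep; z up
- rack: birch plywood tool rack fixed to the bench, base 190 (x) x 110 (y) mm; origin: centre of underside. Two upright plates 10 mm thick run along x at y = -40 and +40 mm, tops 120 mm up; blocks 10 mm high on them leave a notch at x = -52 and one at +52 mm. T-handles lie along y across the plates in the notches, shafts hanging between the plates (70 mm clear)
- rack_place_a (a point): where a T-handle's axis centre hangs at the notch at x = -52 mm, 130 mm above the bench; axes as rack
- rack_place_b (a point): the same for the notch at x = +52 mm
- socket_tool: T-handle socket spanner, 0.2 to 0.4 kg: black bar handle 136 mm long, 20 mm diameter, along its y; steel shaft 12 mm diameter straight down (-z) from the bar's middle to a socket 25 mm diameter, 32 mm tall, whose foot is 105 mm below the bar's axis. Origin: middle of the bar, on its axis. It may hang in either notch
- socket_tip (a point): centre of the foot of the socket spanner's socket
- hex_tool: T-handle hex key, to be left alone: shorter bar 106 mm long, 20 mm diameter, slim 10 mm shaft with no socket, foot 105 mm below the bar's axis. Origin: middle of the bar. It hangs in the other notch
- canister: bystander: grey screw-top canister of bolts, upright cylinder 70 dia x 130 tall; origin: centre of underside
- spring_hub: bystander: chrome spring hub, spool 64 dia x 66 tall, standing; origin: centre of underside
- wheel_a: bystander: nylon guide wheel lying flat, 72 dia x 32 tall; origin: centre of underside
- wheel_b: bystander: the same kind of guide wheel, 72 dia x 32 tall; origin: centre of underside
- bracket: bystander: cast roller bracket with two upright cheeks and a cross pin, 70 x 120 (y) x 70 tall; origin: centre of underside
- bearing_block: bystander: grey pillow-block bearing, 50 x 130 (y) x 76 tall; origin: centre of underside
Not all that is in view belongs to the job. Leave any pink or white look-alike of the socket_tool alone.

How it is judged (in metres and radians):
On the way, in this order (a step that is already met when the one before it is completed fails the run):
1. the selector rests at the three-pip detent (0.35 rad, within 0.15), let go (value of joint selector between 0.2 and 0.5 rad and contact force between demag and the fingers below 0.5 N), for 0.3 s.
2. with the selector at three pips, the gripped socket spanner is upright (within 0.3 rad) with its socket's foot in the well at least 27 mm below the rim, for 0.5 s (value of joint selector between 0.2 and 0.5 rad and horizontal distance between socket_tip and well_mouth below 0.029 m and z of socket_tip in the frame of well_mouth below -0.027 m and angle between socket_tool's own z axis and vertical below 0.3 rad and contact force between socket_tool and the fingers above 0.5 N), for 0.5 s.
At the end, for the whole second after the job is handed in: Selector at the three-pip detent (0.35 rad, within 0.15) and still; the socket spanner hangs at rest in the notch it came from (within 20 mm of its start, tilted under 0.15 rad); the hex key still hangs in its notch (within 20 mm, tilted under 0.2 rad) (value of joint selector between 0.2 and 0.5 rad and velocity of joint selector below 0.05 rad/s and distance of each of socket_tool, hex_tool from where it was at the start of the episode below 0.02 m and angle between socket_tool's own z axis and vertical below 0.15 rad and linear speed of socket_tool below 0.03 m/s and angle between hex_tool's own z axis and vertical below 0.2 rad); the robot touches nothing.
It fails at once if a bystander on the bench is pushed more than 25 mm or knocked over (distance of any of canister, spring_hub, wheel_a, wheel_b, bracket, bearing_block from where it was at the start of the episode above 0.025 m or angle between any of canister, spring_hub, wheel_a, wheel_b, bracket, bearing_block's own z axis and vertical above 0.4 rad).
It fails at once if the hex key is lifted or knocked out of its notch (moved more than 30 mm) (distance of hex_tool from where it was at the start of the episode above 0.03 m).
It fails at once if the socket spanner is pressed or struck hard against the demagnetiser (over 20 N) (contact force between socket_tool and demag above 20 N).
It also fails if it takes over 67 s, if anything falls off the work surface, if the arm or the gripper's body presses on something with over 40 N, if the wrist force passes 120 N, or if a joint passes its speed limit or range.

## Working session

There is one attempt and no reset: what is moved stays moved. The work goes in short steps, Python scripts to look and compute and a tool call to move; the robot and the scene stay as the last step left them, time stands still between calls to the robot, and variables do not carry over. Pictures are saved under pics/ and viewed, about 8 in all and at most 12, crops included, and the job is handed in when it is done.

Besides the shell and the picture viewer there is one more tool, called after "Call:" as name(argument=value, ...), one argument or row to a line, values as JSON. step_arm: Moves the arm, as the interface text tells. Its arguments: {"type":"object","properties":{"xyz":{"type":"array"},"spin":{"type":"array"},"claw":{"type":"number"},"squeeze":{"type":"number"}},"required":["xyz","spin"]}

```bash
mkdir -p pics; cat > h.py <<'E'
import numpy as np,cv2
from cell import robot
from scipy.spatial.transform import Rotation as R
def cam(n):
    c=robot.camera_info(n);return np.array(c["camera_matrix"]),np.array(c["xyz"]),c["orientation"]
def rot(o):
    o=np.array(o,float)
    return o if o.shape==(3,3) else R.from_euler('xyz',o,degrees=True).as_matrix()
def pix(n,u,v,z):
    K,p,o=cam(n);d=rot(o)@np.linalg.inv(K)@[u,v,1];return p+d*(z-p[2])/d[2]
def proj(n,P):
    K,p,o=cam(n);q=K@rot(o).T@(np.array(P)-p);return q[:2]/q[2]
E
python3 - <<'E'
from h import *
for n in("top","side"):
    i=robot.get_image(n);cv2.imwrite(f"pics/{n}0.png",i);print(cam(n))
print(robot.read_state())
E
```

```text
(array([[499.73924913,   0.        , 281.92059195],
       [  0.        , 499.73924913, 199.75143563],
       [  0.        ,   0.        ,   1.        ]]), array([ 0.30990946, -0.05337186,  1.31959696]), array([-1.69495502e+02,  3.93140529e-02, -8.99215084e+01]))
(array([[414.65012327,   0.        , 273.92248011],
       [  0.        , 414.65012327, 207.83032491],
       [  0.        ,   0.        ,   1.        ]]), array([ 0.39053388, -0.80470515,  0.93672323]), array([-137.60986866,    1.13551143,  -12.62127453]))
{'t': 0.1, 'joint_positions': array([ 6.25057890e+01,  1.26715020e+01,  8.75200357e+01, -9.11325678e-04,
        7.99093588e+01, -7.22305437e+00]), 'dq': array([-0.02273354, -0.06669012, -0.11873146,  0.1854121 , -0.06145926,
       -0.03262017]), 'joint_torque': array([ 2.64682058e-03, -4.95942914e+01, -3.88520372e+01,  6.99721626e-02,
        5.15890005e-02, -3.49545144e-05]), 'eef_pos': array([0.21641254, 0.58607728, 0.40373031]), 'eef_rot': array([-1.79899791e+02, -1.17961263e-02,  1.59728994e+02]), 'force': array([-0.39922077, -0.85459637, -0.25430199]), 'torque': array([-0.0290901 , -0.00808393,  0.04290364]), 'grip_width': 0.08666091764644739}
```

View pics/top0.png

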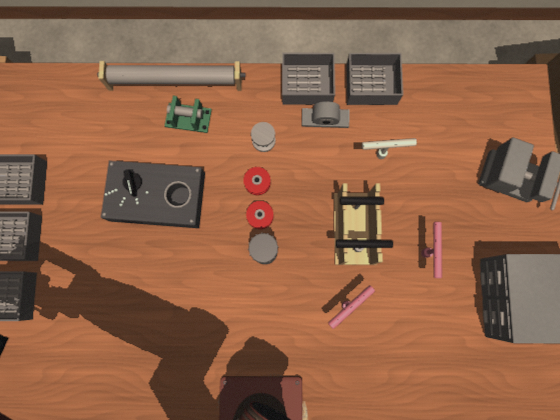

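View pics/side0.png

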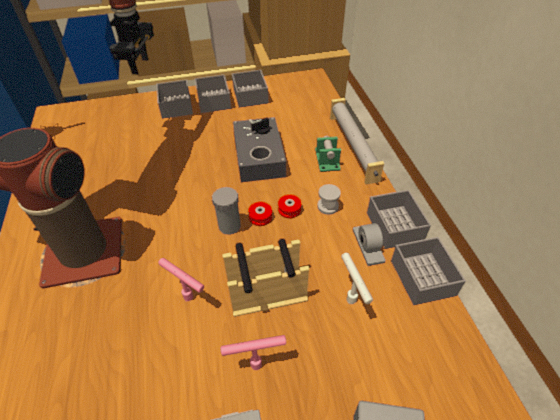

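Top view: demag is at about (153,194), with the selector bar near (130,182) and the well near (178,194). The rack is at about (358,225); its lower bar (364,244) is the longer one, so that should be the socket spanner. Next I enlarge crops of both.

```bash
python3 - <<'E'
from h import *
i=cv2.imread("pics/top0.png")
a=cv2.resize(i[150:240,95:215],None,fx=5,fy=5,interpolation=cv2.INTER_CUBIC)
cv2.imwrite("pics/c_demag.png",a)
b=cv2.resize(i[175:275,320:410],None,fx=6,fy=6,interpolation=cv2.INTER_CUBIC)
cv2.imwrite("pics/c_rack.png",b)
E
```

```text
(no output)
```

View pics/c_demag.png

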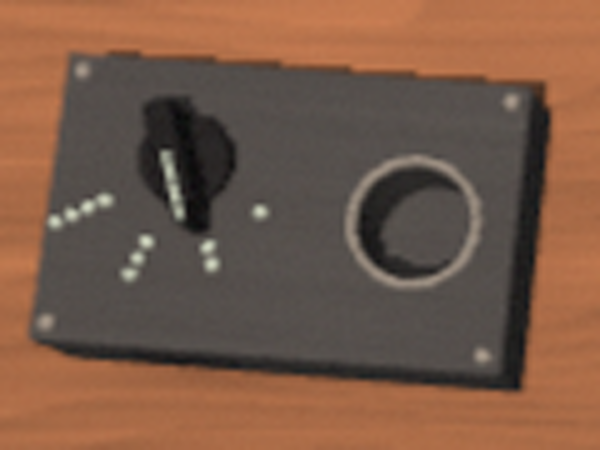

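View pics/c_rack.png

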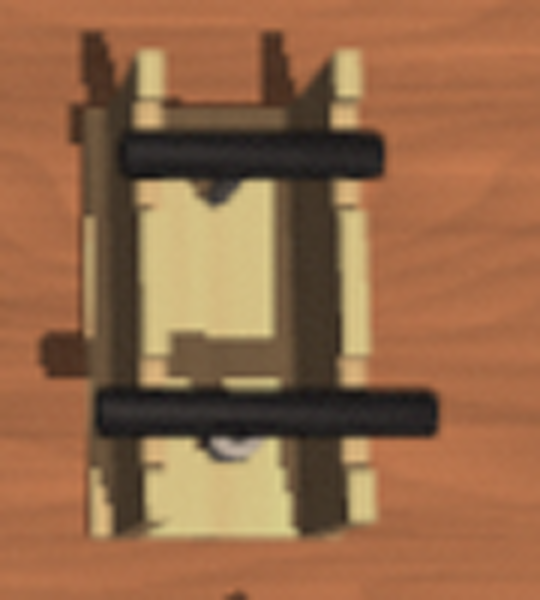

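Demag crop: pips 1 to 4 run right to left along the lower side, and the pointer (nose ~(203,228)) points close to the two-pip mark. The well is at (413,221); the screws are at (82,70), (512,102), (482,355) and (45,321). Rack crop: the socket bar runs (97,411)-(437,415) and a steel socket is visible beneath it. The hex bar runs (120,152)-(383,155).

```bash
python3 - <<'E'
from h import *
f=lambda c,o,s:((np.array(c)+.5)/s-.5+o)
D=lambda c,z:pix("top",*f(c,(95,150),5),z)
S=lambda c,z:pix("top",*f(c,(320,175),6),z)
sc=[D(c,.07)for c in[(82,70),(512,102),(482,355),(45,321)]];c=np.mean(sc,0)
# box y axis: from right to left
y=(sc[0]-sc[1]+sc[3]-sc[2]);yaw=np.arctan2(y[1],y[0])-np.pi/2
x=(sc[0]-sc[3]+sc[1]-sc[2]);yaw2=np.arctan2(x[1],x[0])
print("centre",c,"yaw",np.degrees([yaw,yaw2]),np.linalg.norm(x)/2,np.linalg.norm(y)/2)
yw=(yaw+yaw2)/2
Rz=lambda a:np.array([[np.cos(a),-np.sin(a)],[np.sin(a),np.cos(a)]])
print("well meas",D((413,221),.07)," pred",c[:2]+Rz(yw)@[0,-.068])
s=c[:2]+Rz(yw)@[.022,.05];print("sel pred",s,"disc",D((190,158),.082))
print("3pip",D((137,258),.07),"pred dist .043-.076")
for n,p in dict(p4=(80,212),p3=(137,258),p2=(210,255),p1=(261,211),nose=(203,228)).items():
    P=D(p,.07 if n!='nose' else .10)[:2]-s;q=Rz(-yw)@P;print(n,np.linalg.norm(P),"sel angle",np.arctan2(q[1],-q[0]))
for n,a,b in(("sock",(97,411),(437,415)),("hex",(120,152),(383,155))):
    A,B=S(a,.13),S(b,.13);d=A-B;print(n,(A+B)/2,np.linalg.norm(d),np.degrees(np.arctan2(d[1],d[0]))-90)
E
```

```text
centre [0.56192855 0.28278486 0.07      ] yaw [-4.35066386 -4.63775782] 0.1315900321327106 0.2226964662452883
well meas [0.55670648 0.21476947 0.07      ]  pred [0.55660018 0.21499394]
sel pred [0.58777882 0.33090724] disc [0.58677424 0.32663672 0.082     ]
3pip [0.53735797 0.35436711 0.07      ] pred dist .043-.076
p4 0.060172900685569936 sel angle 1.0344313165771124
p3 0.05561139753682669 sel angle 0.35705002767286337
p2 0.05067758966022344 sel angle -0.3497464969206506
p1 0.046328094496144036 sel angle -1.054226746654815
nose 0.04458383519477623 sel angle -0.5003162039994009
sock [ 0.42493718 -0.24811086  0.13      ] 0.13493475653683787 -0.6002116584288899
hex [ 0.52970084 -0.2448597   0.13      ] 0.10605264180839413 -0.5936327066977611
```

Checks agree: the well matches its predicted position to under 1 mm, the pip angles match, and the bar lengths are 135 and 106 mm. The selector is at about -0.35 and needs to go to +0.35, so +40° of spin.

```bash
cat >> h.py <<'E'
def go(x,y,z,yaw,sym=True):
    s=robot.read_state();M=rot(s["eef_rot"]);d=M.T@(np.array([x,y,z])-s["eef_pos"])
    sp=(s["eef_rot"][2]-yaw+180)%360-180
    if sym: sp=(sp+90)%180-90
    print("t",round(s["t"],2),"shift",d.round(4),"spin",sp.round(2),"pos",s["eef_pos"].round(4),s["eef_rot"].round(2),"F",s["force"].round(2),"w",round(s["grip_width"],4),"q",s["joint_positions"].round(0))
E
python3 -c "
from h import *
go(.5878,.3309,.34,195.5)"
```

```text
t 0.1 shift [-0.4368 -0.1106  0.0638] spin -35.77 pos [0.2164 0.5861 0.4037] [-1.7990e+02 -1.0000e-02  1.5973e+02] F [-0.4  -0.85 -0.25] w 0.0867 q [63. 13. 88. -0. 80. -7.]
```

Call:
step_arm(
  xyz=[
    [-0.046, -0.011, 0.0],
    [-0.092, -0.023, 0.0],
    [-0.138, -0.035, 0.01],
    [-0.184, -0.046, 0.02],
    [-0.23, -0.058, 0.03],
    [-0.276, -0.07, 0.04],
    [-0.322, -0.081, 0.05],
    [-0.368, -0.093, 0.06],
  ],
  spin=[-5, -10, -15, -20, -25, -30, -35, -35.8],
  claw=100,
  squeeze=25,
)

```text
t: 0.9
eef_pos: [0.5306, 0.3698, 0.343]
eef_rot: [-179.9, -0.1, -164.3]
force: [0.1, 0.1, 0.1]
grip_width: 0.0869
```

```bash
python3 -c "
from h import *
go(.5878,.3309,.34,195.5)"
```

```text
t 0.9 shift [-0.0445 -0.0529  0.0029] spin 0.18 pos [0.5306 0.3698 0.343 ] [-1.7992e+02 -1.1000e-01 -1.6432e+02] F [0.14 0.06 0.13] w 0.0869 q [ 28.  18.  87.  -0.  74. -78.]
```

Call:
step_arm(
  xyz=[
    [-0.022, -0.027, 0.0],
    [-0.0445, -0.053, 0.0],
    [-0.0445, -0.053, 0.01],
    [-0.0445, -0.053, 0.03],
    [-0.0445, -0.053, 0.05],
    [-0.0445, -0.053, 0.07],
    [-0.0445, -0.053, 0.075],
    [-0.0445, -0.053, 0.075],
  ],
  spin=[0, 0, 0, 0, 0, 0, 0, 0],
)

```text
t: 1.7
eef_pos: [0.5867, 0.3309, 0.2663]
eef_rot: [-179.9, -0.3, -164.3]
force: [0.9, 1.7, -0.6]
grip_width: 0.0871
```

```bash
python3 - <<'E'
from h import *
go(.5878,.3309,.268,195.5)
i=robot.get_image("side");u,v=proj("side",[.5878,.3309,.1]).astype(int);print(u,v)
cv2.imwrite("pics/s1.png",cv2.resize(i[max(v-70,0):v+60,u-80:u+80],None,fx=5,fy=4.6,interpolation=cv2.INTER_CUBIC))
E
```

```text
t 1.7 shift [-0.0011 -0.0003 -0.0017] spin 0.21 pos [0.5867 0.3309 0.2663] [-179.91   -0.3  -164.29] F [ 0.92  1.71 -0.64] w 0.0871 q [ 23.  26.  86.  -0.  68. -83.]
262 122
```

View pics/s1.png

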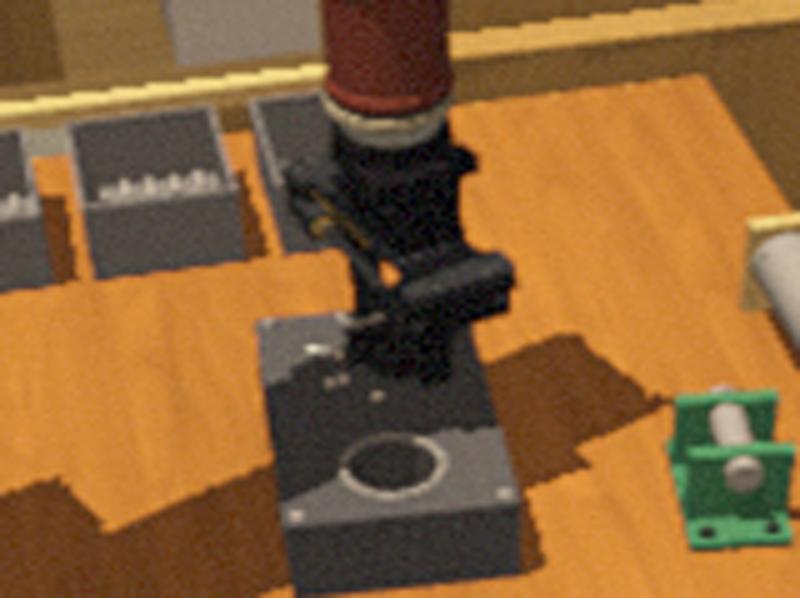

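The gripper (about (430,310) in the crop) straddles the selector and is clear of the box. I'll raise it 2 mm and close.

Call:
step_arm(
  xyz=[
    [-0.001, 0, -0.002],
    [-0.001, 0, -0.002],
    [-0.001, 0, -0.002],
    [-0.001, 0, -0.002],
    [-0.001, 0, -0.002],
    [-0.001, 0, -0.002],
    [-0.001, 0, -0.002],
    [-0.001, 0, -0.002],
  ],
  spin=[0, 0, 0, 0, 0, 0, 0, 0],
  claw=0,
  squeeze=25,
)

```text
t: 2.55
eef_pos: [0.5882, 0.3313, 0.2697]
eef_rot: [-179.9, -0.2, -164.3]
force: [-0.6, 0.5, -1.0]
grip_width: 0.0309
```

```bash
python3 -c "
from h import *
go(.5878,.3309,.268,155.4);print(robot.read_state()['torque'])"
```

```text
t 2.55 shift [ 0.0005 -0.0003  0.0017] spin 40.31 pos [0.5882 0.3313 0.2697] [-1.7992e+02 -1.6000e-01 -1.6429e+02] F [-0.61  0.46 -0.96] w 0.0309 q [ 23.  26.  86.  -0.  69. -83.]
[0.08133995 0.01321738 0.03372842]
```

Still closing (31 mm); I'll wait for it.

Call:
step_arm(
  xyz=[
    [0, 0, 0],
    [0, 0, 0],
    [0, 0, 0],
    [0, 0, 0],
    [0, 0, 0],
  ],
  spin=[0, 0, 0, 0, 0],
)

```text
t: 3.05
eef_pos: [0.588, 0.3318, 0.2697]
eef_rot: [-180.0, -0.2, -164.3]
force: [-0.6, 3.9, -0.4]
grip_width: 0.0147
```

```bash
python3 -c "
from h import *
go(.5878,.3309,.268,155.4);print(robot.read_state()['torque'])"
```

```text
t 3.05 shift [ 0.0005 -0.0008  0.0017] spin 40.32 pos [0.588  0.3318 0.2697] [-1.7998e+02 -1.5000e-01 -1.6428e+02] F [-0.63  3.87 -0.35] w 0.0147 q [ 23.  26.  86.  -0.  69. -83.]
[ 0.80824587  0.13555139 -0.09215988]
```

Call:
step_arm(
  xyz=[
    [0, -0.0005, 0],
    [0, -0.0005, 0],
    [0, -0.0005, 0],
    [0, -0.0005, 0],
    [0, -0.0005, 0],
    [0, -0.0005, 0],
    [0, -0.0005, 0],
    [0, -0.0005, 0],
  ],
  spin=[6, 12, 18, 24, 30, 36, 40, 40.3],
)

```text
t: 3.85
eef_pos: [0.5881, 0.3311, 0.2696]
eef_rot: [-179.8, -0.1, 155.4]
force: [-1.5, 0.3, -0.4]
grip_width: 0.0149
```

```bash
python3 -c "
from h import *
go(.5878,.3309,.268,155.4);print(robot.read_state()['torque'])"
```

```text
t 3.85 shift [ 0.0002 -0.0003  0.0016] spin -0.02 pos [0.5881 0.3311 0.2696] [-1.7983e+02 -1.2000e-01  1.5538e+02] F [-1.47  0.32 -0.36] w 0.0149 q [ 23.  26.  86.  -0.  69. -43.]
[ 0.20241611  0.29756209 -0.01075319]
```

Call:
step_arm(
  xyz=[
    [0, 0, 0],
    [0, 0, 0],
    [0, 0, 0],
    [0, 0, 0],
    [0, 0, 0],
    [0, 0, -0.03],
    [0, 0, -0.07],
    [0, 0, -0.11],
  ],
  spin=[0, 0, 0, 0, 0, 0, 0, 0],
  claw=60,
)

```text
t: 4.65
eef_pos: [0.5881, 0.3312, 0.3801]
eef_rot: [-179.8, -0.2, 155.4]
force: [2.2, -0.5, 0.3]
grip_width: 0.0519
```

```bash
python3 - <<'E'
from h import *
go(.4249,-.2481,.38,89.4)
E
```

```text
t 4.65 shift [-0.0928 -0.5946  0.0023] spin 65.99 pos [0.5881 0.3312 0.3801] [-179.76   -0.18  155.39] F [ 2.22 -0.49  0.25] w 0.0519 q [ 23.  20.  81.  -0.  79. -43.]
```

Call:
step_arm(
  xyz=[
    [-0.007, -0.048, 0],
    [-0.015, -0.096, 0],
    [-0.022, -0.144, 0],
    [-0.03, -0.192, 0],
    [-0.037, -0.24, 0],
    [-0.045, -0.288, 0],
    [-0.052, -0.336, 0],
    [-0.06, -0.384, 0],
  ],
  spin=[8, 16, 24, 32, 40, 48, 56, 64],
)

```text
t: 5.45
eef_pos: [0.4818, -0.0445, 0.3819]
eef_rot: [-179.8, 0.2, 91.1]
force: [1.1, -0.0, -0.1]
grip_width: 0.0523
```

```bash
python3 - <<'E'
from h import *
go(.4249,-.2481,.38,89.4)
i=robot.get_image("top")
cv2.imwrite("pics/t2.png",cv2.resize(i[150:240,95:215],None,fx=5,fy=5,interpolation=cv2.INTER_CUBIC))
E
```

```text
t 5.45 shift [-0.2025 -0.0608  0.0027] spin 1.69 pos [ 0.4818 -0.0445  0.3819] [-1.7979e+02  1.6000e-01  9.1090e+01] F [ 1.11 -0.01 -0.09] w 0.0523 q [-15.  -6. 109.  -0.  77. -16.]
```

View pics/t2.png

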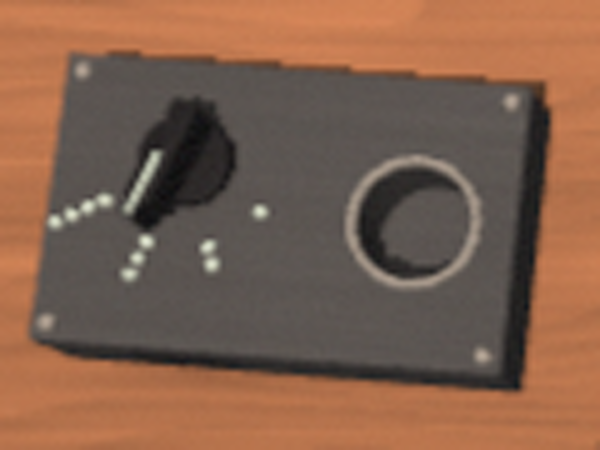

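The selector's white line now runs (158,152)→(128,212), about 0.38 rad, so it points at the three-pip row (137,258). Next is the rack.

Call:
step_arm(
  xyz=[
    [-0.046, -0.014, 0],
    [-0.092, -0.028, 0],
    [-0.138, -0.042, 0],
    [-0.18, -0.055, 0],
    [-0.2025, -0.061, 0],
    [-0.2025, -0.061, 0],
    [-0.2025, -0.061, 0.02],
    [-0.2025, -0.061, 0.04],
  ],
  spin=[1, 1.7, 1.7, 1.7, 1.7, 1.7, 1.7, 1.7],
)

```text
t: 6.3
eef_pos: [0.4216, -0.253, 0.3439]
eef_rot: [-179.8, 0.5, 88.8]
force: [-0.9, 0.5, -0.1]
grip_width: 0.0521
```

```bash
python3 - <<'E'
from h import *
go(.4249,-.2481,.294,89.4)
i=robot.get_image("side");u,v=proj("side",[.4249,-.2481,.16]).astype(int);print(u,v)
cv2.imwrite("pics/s2.png",cv2.resize(i[max(v-75,0):v+75,u-90:u+90],None,fx=4.4,fy=4,interpolation=cv2.INTER_CUBIC))
E
```

```text
t 6.3 shift [0.0054 0.0033 0.0499] spin -0.62 pos [ 0.4216 -0.253   0.3439] [-179.8     0.49   88.78] F [-0.91  0.48 -0.07] w 0.0521 q [-40.  -3. 111.  -1.  72. -39.]
242 259
```

View pics/s2.png

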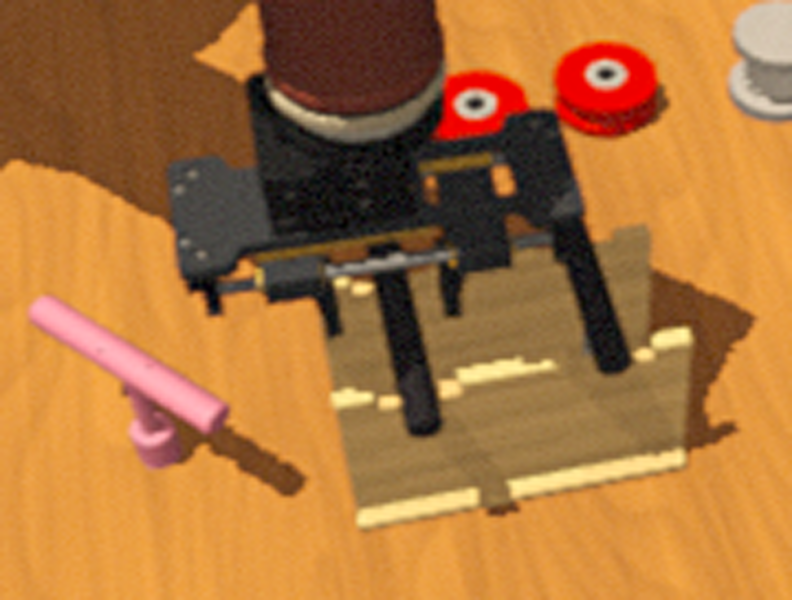

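The fingers at (330,310) and (452,300) straddle the socket bar at (395,300), with the hex bar clear at (595,290). I'll descend and close.

Call:
step_arm(
  xyz=[
    [0.005, 0.003, 0],
    [0.0054, 0.0033, 0.015],
    [0.0054, 0.0033, 0.03],
    [0.0054, 0.0033, 0.045],
    [0.0054, 0.0033, 0.05],
    [0.0054, 0.0033, 0.05],
    [0.0054, 0.0033, 0.05],
    [0.0054, 0.0033, 0.05],
  ],
  spin=[-0.6, -0.6, -0.6, -0.6, -0.6, -0.6, -0.6, -0.6],
)

```text
t: 7.15
eef_pos: [0.424, -0.2469, 0.2909]
eef_rot: [-179.6, 0.3, 89.4]
force: [0.2, -0.2, -0.6]
grip_width: 0.0523
```

Call:
step_arm(
  xyz=[
    [0, 0, 0],
    [0, 0, 0],
    [0, 0, 0],
    [0, 0, 0],
    [0, 0, 0],
    [0, 0, 0],
    [0, 0, 0],
    [0, 0, 0],
  ],
  spin=[0, 0, 0, 0, 0, 0, 0, 0],
  claw=0,
  squeeze=40,
)

```text
t: 7.95
eef_pos: [0.4243, -0.247, 0.2912]
eef_rot: [-179.6, 0.3, 89.4]
force: [2.9, -0.2, 0.8]
grip_width: 0.0185
```

```bash
python3 - <<'E'
from h import *
go(.4249,-.2481,.294,89.4)
E
```

```text
t 7.95 shift [-0.0011  0.0006 -0.0028] spin 0.02 pos [ 0.4243 -0.247   0.2912] [-179.65    0.35   89.42] F [ 2.94 -0.17  0.82] w 0.0185 q [-39.   1. 113.  -1.  66. -38.]
```

Call:
step_arm(
  xyz=[
    [0, 0, 0],
    [0, 0, -0.01],
    [0, 0, -0.03],
    [0, 0, -0.055],
    [0, 0, -0.08],
    [0, 0, -0.11],
    [0, 0, -0.14],
    [0, 0, -0.17],
  ],
  spin=[0, 0, 0, 0, 0, 0, 0, 0],
)

```text
t: 8.75
eef_pos: [0.4246, -0.2456, 0.4617]
eef_rot: [-179.5, 0.3, 89.4]
force: [0.4, 1.0, -3.7]
grip_width: 0.0181
```

```bash
python3 - <<'E'
from h import *
go(.5567,.2149,.46,89.4)
i=robot.get_image("side");u,v=proj("side",[.4249,-.2481,.25]).astype(int);print(u,v,proj("side",[.4243,-.247,.195]),proj("side",[.4243,-.247,.3]))
cv2.imwrite("pics/s3.png",cv2.resize(i[v-75:v+95,u-90:u+90],None,fx=4,fy=3.5,interpolation=cv2.INTER_CUBIC))
E
```

```text
t 8.75 shift [ 0.4619  0.1273 -0.0015] spin 0.01 pos [ 0.4246 -0.2456  0.4617] [-179.5     0.26   89.41] F [ 0.37  0.96 -3.67] w 0.0181 q [-39.  -8. 103.  -1.  86. -38.]
238 234 [240.51447322 250.03883584] [236.42000691 219.12178245]
```

View pics/s3.png

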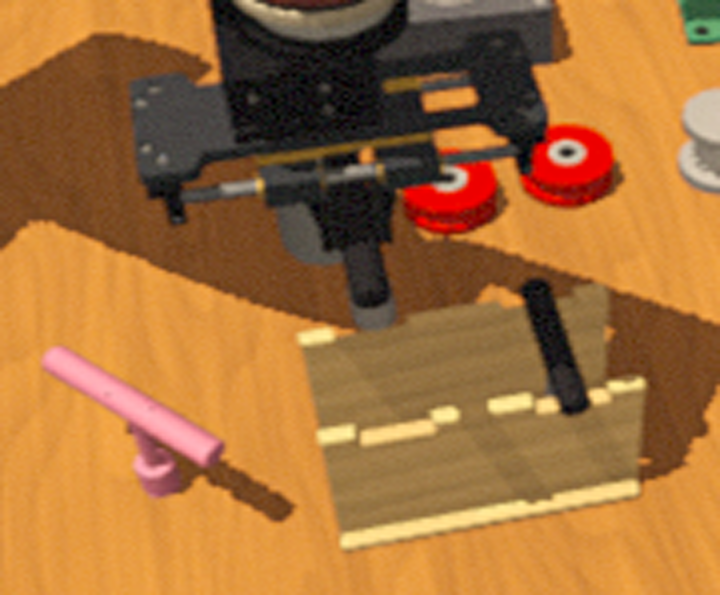

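The spanner is held upright with its foot at about (373,322), against a prediction of (370,319). The hex key is undisturbed. Now across to the well.

Call:
step_arm(
  xyz=[
    [0.02, 0.005, 0],
    [0.06, 0.016, 0],
    [0.105, 0.029, 0],
    [0.15, 0.041, 0],
    [0.195, 0.054, 0],
    [0.24, 0.066, 0],
    [0.285, 0.079, 0],
    [0.33, 0.091, 0],
  ],
  spin=[0, 0, 0, 0, 0, 0, 0, 0],
)

```text
t: 9.6
eef_pos: [0.5194, 0.0847, 0.4633]
eef_rot: [-179.8, 0.6, 89.4]
force: [0.2, 0.1, -3.6]
grip_width: 0.0185
```

```bash
python3 - <<'E'
from h import *
go(.5567,.2155,.40,89.4)
E
```

```text
t 9.6 shift [0.1318 0.0362 0.0618] spin 0.02 pos [0.5194 0.0847 0.4633] [-179.75    0.61   89.42] F [ 0.19  0.05 -3.6 ] w 0.0185 q [ 1. -3. 98. -1. 85.  1.]
```

Call:
step_arm(
  xyz=[
    [0.045, 0.012, 0],
    [0.09, 0.025, 0.01],
    [0.12, 0.033, 0.03],
    [0.1318, 0.0362, 0.05],
    [0.1318, 0.0362, 0.065],
    [0.1318, 0.0362, 0.08],
    [0.1318, 0.0362, 0.085],
    [0.1318, 0.0362, 0.085],
  ],
  spin=[0, 0, 0, 0, 0, 0, 0, 0],
)

```text
t: 10.4
eef_pos: [0.5563, 0.214, 0.3759]
eef_rot: [-179.6, 0.6, 89.3]
force: [0.4, 0.5, -3.3]
grip_width: 0.0187
```

```bash
python3 - <<'E'
from h import *
go(.5567,.2155,.298,89.4)
i=robot.get_image("side");u,v=proj("side",[.5567,.2155,.1]).astype(int)
s=robot.read_state();e=s["eef_pos"]+rot(s["eef_rot"])@[-.001,0,.2662];o=np.array([u-80,v-70])
print("tip",e,"tip px",(proj("side",e)-o)*[4.4,4.4])
cv2.imwrite("pics/s4.png",cv2.resize(i[v-70:v+60,u-80:u+80],None,fx=4.4,fy=4.4,interpolation=cv2.INTER_CUBIC))
E
```

```text
t 10.4 shift [0.0023 0.0008 0.0779] spin -0.07 pos [0.5563 0.214  0.3759] [-179.65    0.65   89.33] F [ 0.41  0.46 -3.25] w 0.0187 q [14. 10. 93. -1. 77. 14.]
tip [0.55550625 0.21037046 0.11091644] tip px [355.42869248 303.28799257]
```

View pics/s4.png

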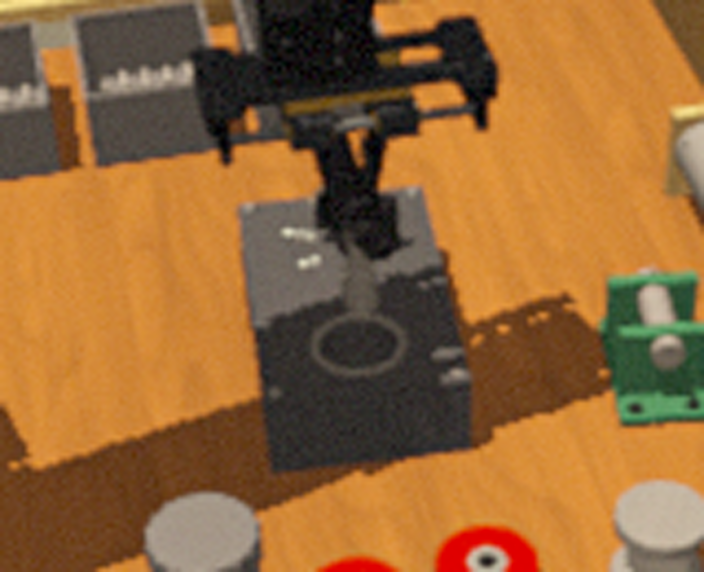

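The socket is at about (360,312) above the well at (358,345), in line with the computed tip to within about 5 mm. I'll descend slowly and hold.

Call:
step_arm(
  xyz=[
    [0.0045, 0.001, 0.002],
    [0.0045, 0.001, 0.012],
    [0.0045, 0.001, 0.024],
    [0.0045, 0.001, 0.036],
    [0.0045, 0.001, 0.048],
    [0.0045, 0.001, 0.06],
    [0.0045, 0.001, 0.072],
    [0.0045, 0.001, 0.08],
  ],
  spin=[0, 0, 0, 0, 0, 0, 0, 0],
)

```text
t: 11.25
eef_pos: [0.557, 0.2177, 0.2952]
eef_rot: [-179.7, 0.6, 89.3]
force: [-0.5, -0.5, -3.7]
grip_width: 0.019
```

Call:
step_arm(
  xyz=[
    [0, 0, 0],
    [0, 0, 0],
    [0, 0, 0],
    [0, 0, 0],
    [0, 0, 0],
    [0, 0, 0],
    [0, 0, 0],
    [0, 0, 0],
  ],
  spin=[0, 0, 0, 0, 0, 0, 0, 0],
)

```text
t: 12.05
eef_pos: [0.557, 0.2178, 0.2953]
eef_rot: [-179.7, 0.6, 89.3]
force: [-0.2, -0.0, -3.4]
grip_width: 0.0185
```

```bash
python3 - <<'E'
from h import *
go(.5567,.2155,.298,89.4)
s=robot.read_state();e=s["eef_pos"]+rot(s["eef_rot"])@[-.001,0,.2662];print("tip",e)
E
```

```text
t 12.05 shift [-0.0023 -0.0003 -0.0026] spin -0.06 pos [0.557  0.2178 0.2953] [-179.66    0.64   89.34] F [-0.25 -0.03 -3.39] w 0.0185 q [14. 15. 97. -1. 69. 15.]
tip [0.55540361 0.21381282 0.02917142]
```

The foot is 41 mm below the rim and the force shows only the spanner's weight. I'll hold a little longer, then lift.

Call:
step_arm(
  xyz=[
    [0, 0, 0],
    [0, 0, 0],
    [0, 0, 0],
    [0, 0, -0.01],
    [0, 0, -0.03],
    [0, 0, -0.055],
    [0, 0, -0.08],
    [0, 0, -0.11],
  ],
  spin=[0, 0, 0, 0, 0, 0, 0, 0],
)

```text
t: 12.85
eef_pos: [0.5574, 0.2189, 0.4063]
eef_rot: [-179.6, 0.7, 89.3]
force: [0.9, 0.6, -4.5]
grip_width: 0.0186
```

```bash
python3 - <<'E'
from h import *
go(.4243,-.247,.46,89.42)
E
```

```text
t 12.85 shift [-0.468  -0.128  -0.0475] spin -0.08 pos [0.5574 0.2189 0.4063] [-179.61    0.65   89.34] F [ 0.93  0.61 -4.47] w 0.0186 q [14.  9. 91. -1. 80. 15.]
```

Call:
step_arm(
  xyz=[
    [-0.01, -0.003, -0.035],
    [-0.045, -0.012, -0.055],
    [-0.09, -0.025, -0.055],
    [-0.135, -0.037, -0.054],
    [-0.18, -0.049, -0.053],
    [-0.225, -0.062, -0.053],
    [-0.27, -0.074, -0.052],
    [-0.315, -0.086, -0.052],
  ],
  spin=[0, 0, 0, 0, 0, 0, 0, 0],
)

```text
t: 13.65
eef_pos: [0.467, -0.0959, 0.4636]
eef_rot: [-179.7, 0.7, 89.4]
force: [1.1, -1.1, -3.9]
grip_width: 0.0186
```

```bash
python3 - <<'E'
from h import *
go(.4243,-.247,.46,89.42)
E
```

```text
t 13.65 shift [-0.1515 -0.041   0.0056] spin -0.06 pos [ 0.467  -0.0959  0.4636] [-179.7     0.69   89.36] F [ 1.14 -1.07 -3.93] w 0.0186 q [-21. -10. 104.  -1.  86. -20.]
```

Call:
step_arm(
  xyz=[
    [-0.04, -0.011, 0],
    [-0.08, -0.022, 0],
    [-0.115, -0.031, 0],
    [-0.14, -0.038, 0.003],
    [-0.1515, -0.041, 0.005],
    [-0.1515, -0.041, 0.005],
    [-0.1515, -0.041, 0.005],
    [-0.1515, -0.041, 0.005],
  ],
  spin=[0, 0, 0, 0, 0, 0, 0, 0],
)

```text
t: 14.45
eef_pos: [0.4247, -0.2459, 0.4609]
eef_rot: [-179.7, 0.7, 89.4]
force: [0.3, 0.4, -3.3]
grip_width: 0.019
```

```bash
python3 - <<'E'
from h import *
go(.4243,-.247,.292,89.42)
E
```

```text
t 14.45 shift [0.0008 0.0004 0.1689] spin 0.02 pos [ 0.4247 -0.2459  0.4609] [-179.72    0.66   89.44] F [ 0.29  0.44 -3.28] w 0.019 q [-39.  -8. 103.  -1.  85. -38.]
```

Call:
step_arm(
  xyz=[
    [0.0008, 0.0004, 0.02],
    [0.0008, 0.0004, 0.045],
    [0.0008, 0.0004, 0.07],
    [0.0008, 0.0004, 0.095],
    [0.0008, 0.0004, 0.12],
    [0.0008, 0.0004, 0.135],
    [0.0008, 0.0004, 0.145],
    [0.0008, 0.0004, 0.15],
  ],
  spin=[0, 0, 0, 0, 0, 0, 0, 0],
)

```text
t: 15.25
eef_pos: [0.4246, -0.2459, 0.3102]
eef_rot: [-179.7, 0.6, 89.5]
force: [0.4, 0.1, -3.5]
grip_width: 0.0186
```

```bash
python3 - <<'E'
from h import *
go(.4243,-.247,.2915,89.42)
E
```

```text
t 15.25 shift [-0.0009 -0.0002  0.0187] spin 0.1 pos [ 0.4246 -0.2459  0.3102] [-179.68    0.62   89.52] F [ 0.44  0.13 -3.49] w 0.0186 q [-39.  -1. 112.  -1.  68. -38.]
```

Call:
step_arm(
  xyz=[
    [-0.001, 0, 0.003],
    [-0.001, 0, 0.006],
    [-0.001, 0, 0.009],
    [-0.001, 0, 0.012],
    [-0.001, 0, 0.015],
    [-0.001, 0, 0.018],
    [-0.001, 0, 0.019],
    [-0.001, 0, 0.019],
  ],
  spin=[0, 0, 0, 0, 0, 0, 0, 0],
)

```text
t: 16.05
eef_pos: [0.4245, -0.2472, 0.2913]
eef_rot: [-179.7, 0.6, 89.5]
force: [-0.1, -0.8, -3.4]
grip_width: 0.0185
```

```bash
python3 - <<'E'
from h import *
go(.4243,-.247,.2912,89.42)
E
```

```text
t 16.05 shift [ 0.0002 -0.0002  0.0001] spin 0.09 pos [ 0.4245 -0.2472  0.2913] [-179.68    0.62   89.51] F [-0.11 -0.78 -3.43] w 0.0185 q [-39.   1. 113.  -1.  66. -38.]
```

It's back at the grip pose but still bearing the weight, so I'll ease down another 1.5 mm.

Call:
step_arm(
  xyz=[
    [0, 0, 0.0005],
    [0, 0, 0.001],
    [0, 0, 0.0015],
    [0, 0, 0.0015],
  ],
  spin=[0, 0, 0, 0],
)

```text
t: 16.45
eef_pos: [0.4246, -0.2472, 0.291]
eef_rot: [-179.7, 0.6, 89.5]
force: [-3.8, 3.4, 7.9]
grip_width: 0.0184
```

It's seated: the vertical force went from -3.4 to +7.9 N. Release.

Call:
step_arm(
  xyz=[
    [0, 0, -0.0005],
    [0, 0, -0.0005],
    [0, 0, -0.0005],
    [0, 0, -0.0005],
    [0, 0, -0.0005],
    [0, 0, -0.0005],
    [0, 0, -0.0005],
    [0, 0, -0.0005],
  ],
  spin=[0, 0, 0, 0, 0, 0, 0, 0],
  claw=60,
)

```text
t: 17.25
eef_pos: [0.4246, -0.2472, 0.2915]
eef_rot: [-179.7, 0.6, 89.5]
force: [-0.0, 0.3, -0.5]
grip_width: 0.0522
```

Call:
step_arm(
  xyz=[
    [0, 0, -0.01],
    [0, 0, -0.025],
    [0, 0, -0.05],
    [0, 0, -0.08],
    [0, 0, -0.12],
    [0.03, 0, -0.16],
    [0.07, 0, -0.16],
    [0.11, 0, -0.16],
  ],
  spin=[0, 0, 0, 0, 0, 0, 0, 0],
)

```text
t: 18.05
eef_pos: [0.4264, -0.1347, 0.4531]
eef_rot: [-179.9, 0.7, 89.4]
force: [0.7, 1.1, -0.4]
grip_width: 0.052
```

Call:
step_arm(
  xyz=[
    [0.04, 0, 0],
    [0.08, 0, 0],
    [0.12, 0, 0],
    [0.15, 0, 0],
    [0.15, 0, 0],
    [0.15, 0, 0],
  ],
  spin=[0, 0, 0, 0, 0, 0],
)

```text
t: 18.65
eef_pos: [0.4278, 0.0157, 0.4519]
eef_rot: [-180.0, 0.8, 89.5]
force: [0.3, -1.0, -0.0]
grip_width: 0.0526
```

```bash
python3 - <<'E'
from h import *
go(.4243,-.247,.2912,89.42)
i=robot.get_image("top");o=cv2.imread("pics/top0.png")
f=lambda a:np.hstack([cv2.resize(a[150:240,95:215],(400,300)),cv2.resize(a[175:275,320:410],(270,300))])
cv2.imwrite("pics/end.png",np.vstack([f(o),f(i)]))
E
```

```text
t 18.65 shift [-0.2605 -0.0013  0.1642] spin 0.13 pos [0.4278 0.0157 0.4519] [-179.98    0.77   89.55] F [ 0.27 -1.01 -0.  ] w 0.0526 q [ -8. -17. 111.  -1.  86.  -8.]
```

View pics/end.png

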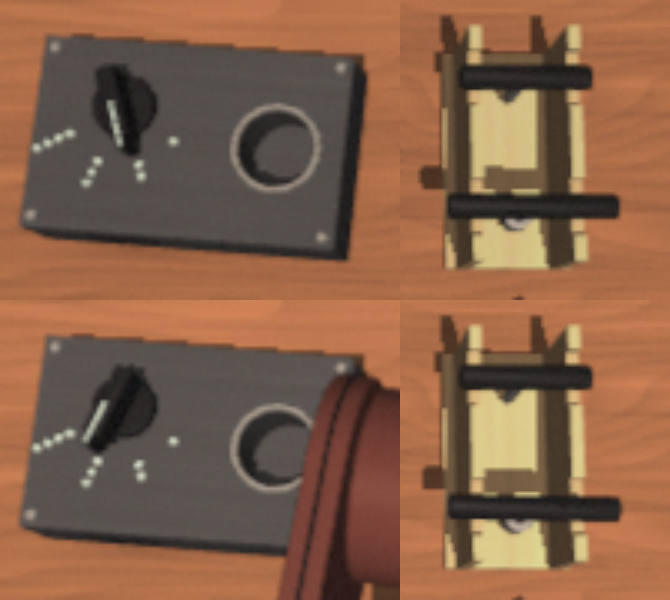

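The bottom row (now) matches the top row (start) for both tools, with the socket bar at (533,508) against (533,207)+300. The selector points at three pips, so I'm handing in.

```bash
python3 -c "
from cell import robot
print(robot.sign_off())"
```

```text
the job is handed in; nothing more can be done
None
```

The job is done and handed in at about 18.7 s of the 67 s allowed; `sign_off` gave no verdict.

- **Selector:** I turned it from two pips to three and let go. In the picture afterwards its white line reads about 0.38 rad (0.35 wanted), and the last picture still shows it on three pips.
- **Dip:** I took the spanner from the near notch, at about x = 0.42. I dipped it with the socket's foot about 41 mm below the rim and held it there for just over a second. The wrist force showed only the spanner's weight at the readings taken, so there was no sign of it touching the box.
- **Hanging back:** I set it in the same notch; on seating, the vertical force went from -3.4 N to +7.9 N, and I released it there.
- **Last checks:** In the last top view both T-handles lie within about a pixel of where they started. The arm was well clear, with about 1 N on the wrist, which is its usual reading noise. No check failed or disagreed. I did not check the other objects on the bench against their start positions in the last picture, but nothing touched them that I saw.

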